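# Third hand at the relief easel

### The arm

A 7-joint arm with a two-finger parallel gripper is mounted at the origin on the work surface. World frame = base frame: x ahead of the robot, y to its left, z up, the work surface at z = 0. Lengths are in m, angles in rad, forces in N, time in s.
With the tool pointing down it reaches from about 0.4 to 0.85 m from the base axis. Payload 10.4 kg.
Tool frame: the origin (TCP) lies at the very end of the fingers, on their centre line; the grasp point (between the pads) lies 19 mm behind it (grasp_offset is the distance from the TCP to the grasp point, in m); z points along the fingers, y is the line along which they close (so a half turn about z gives the same grasp; the last joint's range is limited). The gripper opens to 85 mm and grips with 20 to 120 N. Pads are 22 mm wide; open, the fingers measure 114 mm over their backs; the gripper's body (76 mm by 85 mm) begins 54 mm behind the grasp point. The pads swing forward as they close: fully open they stand 13 mm farther back than shut.
Start: joints at [1.242, 0.332, -0.065, 1.46, 0.022, 1.35, -0.088], TCP at [0.188, -0.596, 0.231] pointing down, gripper open.
Joint ranges: [-2.6, 2.6], [-0.5, 2.12], [-1.47, 1.34], [0.16, 2.42], [-1.27, 4.41], [0.06, 2.06], [-2.6, 2.6]. Speed limits (rad/s): [2.22, 2.22, 2.79, 2.79, 3.14, 3.14, 3.14].

### API

Orientations are given as a unit quaternion [x, y, z, w].
In Python, from workcell import * gives the robot as it stands.
- The arm moves only by the tool jog_arm, never from a script. Its argument "plan" is a list of rows, each a list of 3 entries, a list of its own where there are three numbers: the turn, a rotation vector about the tool's x, y, z in rad, then the shift along the tool's x, y, z in m, then the finger opening in m, from 0 to 0.0854. A call has 1 to 8 rows; each row is the pose to reach, as a shift and turn from the pose commanded when the call began, along the tool's axes at that moment; what a row does not reach only later rows make up. A row lasts 1/12 s, in which the tool goes at most 41.7 mm and 7.16 degrees, less where a joint would pass 70% of its speed; a pose out of reach is approached as far as the arm can. A call with a gripper value outside its range is refused whole. The fingers move at their own pace and stop on an object; "force" is the grip in N (left out, the last holds). Time passes only in rows, so rows that repeat a pose let the fingers close. It gives the time, the measured TCP pose, the force, the opening and the grip force at its end, in the units of the state.
- get_obs(): the state, without advancing time (a new reading comes with each control period).
- camera(name): name is "scene" or "top"; returns a dict with "img" (480x640x3 uint8, red, green, blue), "mtx" (3x3 intrinsics, pixels), "extrinsics" (4x4, takes a point from camera to world coordinates). Camera axes: x right, y down, z forward; pixel columns grow to the right and rows downward; lengths in m; the calibration is good to about 2 mm. A picture is of the moment at which its call begins. There is no depth.
- hand_in(): hands the job in; it is judged then, once.
The state is a dict: "clock": time; "joint_pos": joint angles; "joint_velocities": joint speeds; "tau": joint torques, N m; "position": TCP position; "ee_rot": TCP orientation; "ft_force": force on the tool from outside, world axes, zero at the start; "torque": the same for the moment, N m; "grip_width": opening from 0.0 (shut) to 1.0 (fully open); "grasp_force": force on a finger pad.
Only numpy, scipy, OpenCV 4.12 (cv2) and the standard library are available. Lean on these libraries where they do the work, as an engineer would, in place of code of your own. Each camera call takes 0.05 s, during which the arm holds its last target. There are 200 camera calls.

### The job

Take the bare chipboard modelling board out of the rack and stand it on the ledge of the tabletop easel, centred, leaning flat against the backrest from foot to top. Then press it against the backrest with a steady push of about 10 N (a kilogram's weight, never a shove) so that I can screw it on from behind, and finish while still holding it there; leave everything else on the bench where it is.

Things in the scene. Friction and masses are not known exactly. Their poses are not given: they have to be found in the camera images.
- board: The bare chipboard board to mount: loose, sand-brown with flecks, 160 mm wide (its y), 170 mm high (its z), 16 mm thick (its x), about 0.28 kg, both faces alike. Origin: centre of its lower edge. It starts upright in one of the rack's three slots, its upper half free, to be gripped across its thickness at the middle of the top edge.
- board_mid (a point): The very middle of the chipboard board's volume, 85 mm above the board's origin, 8 mm inside either face.
- rack: Wooden board rack fixed on the bench, 210 mm long (its x), 140 mm wide (its y). Origin under its centre at bench height. Boards stand on runners 18 mm above the bench, faces square to the rack's x, in three slots at x = -62, 0 and 62 mm between dowels 24 mm apart that reach 86 mm above the bench; lift boards straight up.
- whiteboard: White-faced board of the same size as the chipboard one (160 x 170 x 16 mm), loose in another slot of the rack; stays there. Origin: centre of its lower edge.
- darkboard: Dark brown wooden board, 170 mm wide, 140 mm high, 12 mm thick, loose in another slot of the rack; stays there. Origin: centre of its lower edge.
- easel: Brown wooden tabletop easel, rigid, bolted to the bench, 220 mm wide (its y), 180 mm high; its front looks to its own -x, roughly to the robot. Origin at bench height, 35 mm below the corner of ledge and backrest. The ledge, square to the backrest, has a lip 8 mm high and 8 mm thick along its front; the groove between backrest and lip is 26 mm wide.
- rest: The easel's backrest, leaning 0.35 rad (20 degrees) back. Origin mid-width in the corner with the ledge; z runs up along its front face, x square into it (away from the robot and down), y along the ledge. Front face: x = 0; ledge: z = 0. Two uprights 50 to 94 mm off the middle, up to z = 150 mm, and cross rails between them up to z = 100 mm; above that it is open for a finger behind the board.
- figure: Small fired terracotta figure, 60 mm square foot, 117 mm high, standing on the bench; origin under its foot. Leave alone.
- bowl: Dark open bowl, 150 mm across, 75 mm high; origin under its centre. Leave alone.
- brushpot: Blue pot, 74 mm across and 95 mm high, with brushes reaching to about 180 mm; origin under its centre. Leave alone.
- knife: Wooden modelling knife lying on the bench, 150 mm long, 10 mm high; origin under the middle of its handle. Leave alone.
- screwdriver: Screwdriver with an orange handle, 200 mm long, lying on the bench. Leave alone.
- screwtin: Small round aluminium tin, 66 mm across, 30 mm high; origin under its centre. Leave alone.
Mind the look-alikes: they are no part of the job. What is shaped like the board but red is not meant.

How it is judged:
On the way:
1. the chipboard board is lifted clear of the rack (height (world z) of board_mid above 0.15 m and contact force between board and rack below 0.1 N), for 0.2 s.
At the end, for the whole second after the job is handed in: The chipboard board stands on the easel's ledge (within 5 mm), centred within 15 mm, flat against the backrest from foot to top (2 degrees, 3.5 mm), at rest, and the robot's fingers press on it so that it bears on the backrest with 5 to 16 N, all through the last second (x of board_mid in the frame of rest between -0.0115 and -0.005 m and y of board_mid in the frame of rest between -0.015 and 0.015 m and z of board_mid in the frame of rest between 0.08 and 0.089 m and angle between the x axis of board and the x axis of rest, either way round below 0.035 rad and angle between the y axis of board and the y axis of rest, either way round below 0.05 rad and contact force between board and rest between 5 and 16 N and contact force between the fingers and board above 5 N and linear speed of board below 0.01 m/s); the arm keeps its last pose, push and grip.
It fails at once if the board is shoved at the backrest (over 40 N) (contact force between board and rest above 40 N).
It fails at once if another board in the rack is moved (over 25 mm) (distance of any of whiteboard, darkboard from where it was at the start of the episode above 0.025 m).
It fails at once if something else on the bench is moved (over 25 mm) (distance of any of figure, bowl, brushpot, knife, screwdriver, screwtin from where it was at the start of the episode above 0.025 m).
It also fails if it takes over 67 s, if anything falls off the work surface, if the arm or the gripper's body presses on something with over 40 N, if the wrist force passes 120 N, or if a joint passes its speed limit or range.

## Working session

There is one attempt and no reset: what is moved stays moved. The work goes in short steps, Python scripts to look and compute and a tool call to move; the robot and the scene stay as the last step left them, time stands still between calls to the robot, and variables do not carry over. Pictures are saved under pics/ and viewed, at most 10 in all, crops included, and the job is handed in when it is done.

Besides the shell and the picture viewer there is one more tool, called after "Request:" as name(argument=value, ...), one argument or row to a line, values as JSON. jog_arm: Moves the arm, as the interface text tells. Its arguments: {"type":"object","properties":{"plan":{"type":"array"},"force":{"type":"number"}},"required":["plan"]}

```bash
mkdir -p pics; ls; python3 - <<'E'
from workcell import *
import cv2,numpy as np
for n in("scene","top"):
    c=camera(n);cv2.imwrite(f"pics/{n}0.png",c["img"][:,:,::-1]);print(n,c["mtx"].round(1).tolist(),c["extrinsics"].round(4).tolist())
o=get_obs();print(o)
E
```

```text
pics
scene [[443.9, 0.0, 316.7], [0.0, 443.9, 234.8], [0.0, 0.0, 1.0]] [[-0.556, 0.7008, -0.4468, 1.0678], [0.831, 0.4785, -0.2836, 0.3572], [0.015, -0.529, -0.8485, 1.1701], [0.0, 0.0, 0.0, 1.0]]
top [[467.6, 0.0, 319.3], [0.0, 467.6, 235.6], [0.0, 0.0, 1.0]] [[0.0168, -0.9812, 0.1923, 0.2799], [-0.9998, -0.0175, -0.0024, -0.0194], [0.0057, -0.1922, -0.9813, 1.2057], [0.0, 0.0, 0.0, 1.0]]
{'clock': 0.1, 'joint_pos': array([ 1.24238855,  0.33281785, -0.06467359,  1.46089034,  0.0216369 ,
        1.34992025, -0.08850777]), 'joint_velocities': array([-0.00114173, -0.00350383, -0.00024675, -0.00188039,  0.00036972,
       -0.0005025 , -0.00077867]), 'tau': array([ 1.92489839e-03, -6.26738977e+01,  4.95786988e-02, -3.92431784e+01,
        1.64319843e-02,  6.89554421e-03,  5.56273483e-05]), 'position': array([ 0.18802605, -0.59567216,  0.23057396]), 'ee_rot': array([ 9.88333096e-01,  1.52306413e-01, -1.54613448e-04, -6.51798927e-04]), 'ft_force': array([ 0.28862977, -0.14406223, -0.27795174]), 'torque': array([-0.03277863,  0.00562131, -0.02957523]), 'grasp_force': 0.0, 'grip_width': 0.9972325706628469}
```

View pics/scene0.png

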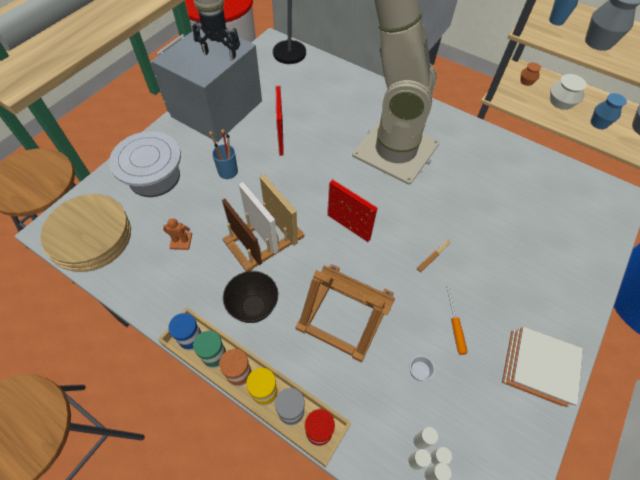

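View pics/top0.png

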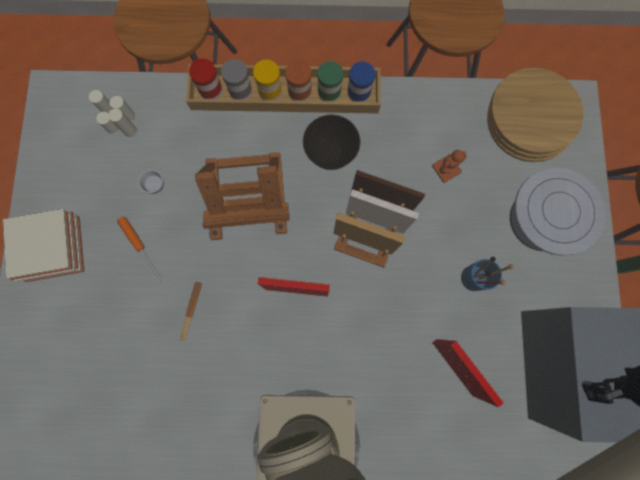

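Chipboard board candidates in the top view:
- Sand-brown board at (368,233), scene (280,208). This is my choice.
- White board at (382,212).
- Dark board at (388,190).
- Red boards at (294,286) and (470,375), not meant.
- Round boards at (536,112), the wrong shape.

The easel is at top (245,195) and scene (345,310). I'll check the choice in close crops.

```bash
cat > h.py <<'E'
import numpy as np
def ray(c,u,v):
    M=np.array(c["mtx"]);E=np.array(c["extrinsics"])
    d=E[:3,:3]@np.linalg.inv(M)@[u,v,1.];return E[:3,3],d/np.linalg.norm(d)
def onz(c,p,z):
    o,d=ray(c,*p);return o+d*(z-o[2])/d[2]
def tri(c1,p1,c2,p2):
    A=0;b=0
    for c,p in((c1,p1),(c2,p2)):
        o,d=ray(c,*p);P=np.eye(3)-np.outer(d,d);A=A+P;b=b+P@o
    return np.linalg.solve(A,b)
E
python3 - <<'E'
from workcell import *
import cv2,numpy as np,pickle
t=camera("top");s=camera("scene");pickle.dump((t,s),open("c.pkl","wb"))
def cr(c,x,y,w,h,k):return cv2.resize(c["img"][y:y+h,x:x+w,::-1],None,fx=k,fy=k,interpolation=cv2.INTER_CUBIC)
cv2.imwrite("pics/rack.png",np.hstack([cr(t,325,165,100,110,4),cr(s,217,170,100,110,4)]))
cv2.imwrite("pics/easel.png",np.hstack([cr(t,193,145,100,100,4),cr(s,295,260,100,100,4)]))
E
```

```text
(no output)
```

View pics/rack.png

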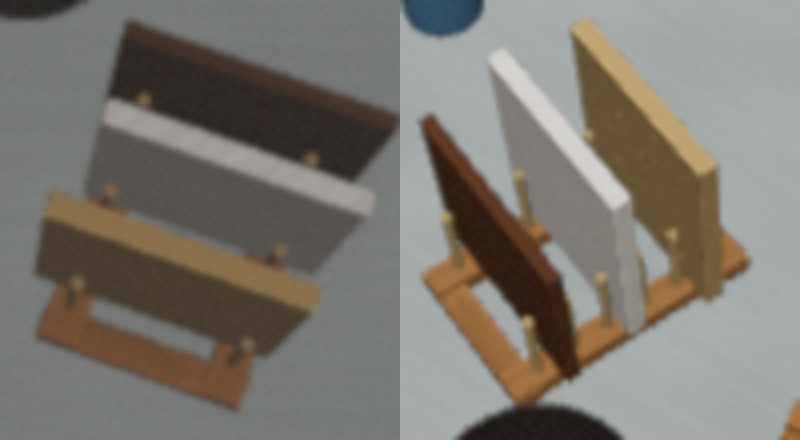

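View pics/easel.png

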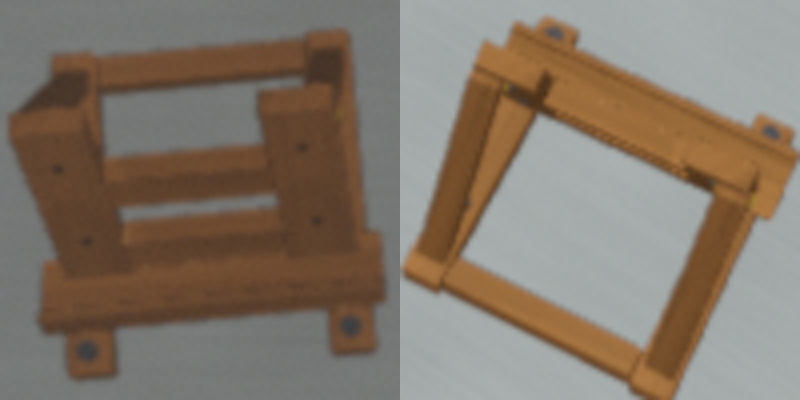

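The crop confirms the sand-brown flecked board in the slot nearest the robot. Its top-face corners in the top-crop are about (50,195), (320,290), (312,310) and (45,215). The easel edges need a sharper view.

```bash
python3 - <<'E'
import cv2,numpy as np,pickle
from h import *
t,s=pickle.load(open("c.pkl","rb"))
T=lambda x,y:(325+x/4-.4,165+y/4-.4)
S=lambda x,y:(217+(x-400)/4-.4,170+y/4-.4)
for p in[(50,195),(320,290),(312,310),(45,215)]:print(onz(t,T(*p),.188).round(4))
print("scene z");
for p in[(572,25),(588,18),(718,163),(702,175)]:print(onz(s,S(*p),.188).round(4))
L=lambda x,y:(193+x/4-.4,145+y/4-.4)
a=cv2.resize(t["img"][150:242,192:292,::-1],None,fx=8,fy=6.5,interpolation=cv2.INTER_CUBIC)
cv2.imwrite("pics/e2.png",cv2.convertScaleAbs(a[:600],alpha=1.9,beta=-20))
E
```

```text
[ 0.5309 -0.0608  0.188 ]
[ 0.4794 -0.2111  0.188 ]
[ 0.468  -0.2064  0.188 ]
[ 0.5193 -0.0581  0.188 ]
scene z
[ 0.4781 -0.2143  0.188 ]
[ 0.4666 -0.2089  0.188 ]
[ 0.5173 -0.0602  0.188 ]
[ 0.5314 -0.0633  0.188 ]
```

View pics/e2.png

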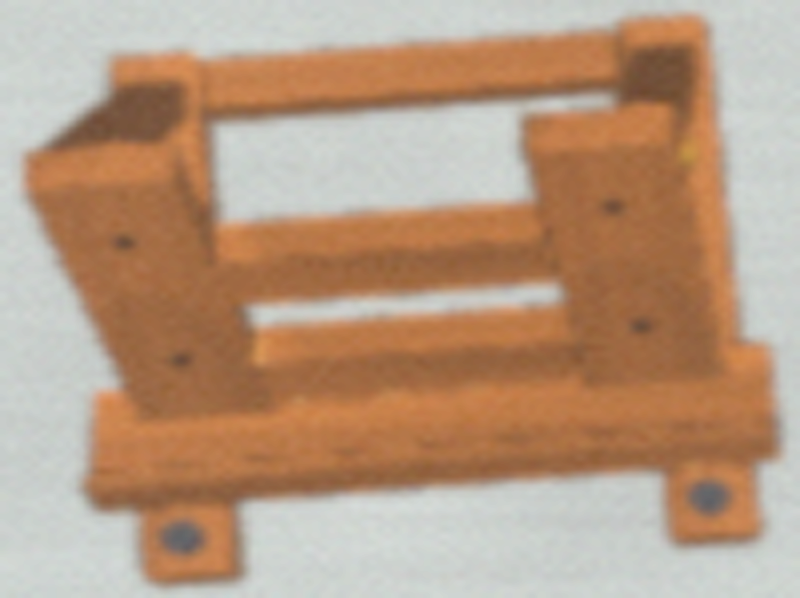

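The easel is clear here. The front top edges of the uprights run (30,190)–(185,178) and (530,150)–(680,143). The foot corners with the ledge run (140,417)–(268,410) and (580,385)–(725,372).

```bash
cat >> h.py <<'E'
from scipy.spatial.transform import Rotation as R
E
python3 - <<'E'
import pickle
from h import *
t,s=pickle.load(open("c.pkl","rb"))
P=lambda x,y:(192+(x+.5)/8-.5,150+(y+.5)/6.5-.5)
for z,ps in((.1759,[(30,190),(185,178),(530,150),(680,143)]),(.035,[(140,417),(268,410),(580,385),(725,372)])):
    q=np.array([onz(t,P(*p),z) for p in ps]);print(q.round(4).tolist())
    m=q.mean(0);d=q[0]+q[1]-q[2]-q[3];yaw=np.arctan2(-d[0],d[1]);print("mid",m,"yaw",yaw)
    n=np.array([np.cos(yaw),np.sin(yaw)]);print("corner est",m[:2]-n*np.tan(.35)*(z-.035))
# lip/ledge ends in scene view: ledge width 220
c=lambda x,y:(295+(x-400)/4-.4,260+y/4-.4)
for p in[(515,30),(795,155)]:print("scene ledge end",onz(s,c(*p),.03).round(4))
R0=R.from_quat([9.88333096e-01,1.52306413e-01,-1.5e-4,-6.5e-4]);print(R0.as_matrix().round(3))
E
```

```text
[[0.6095, 0.265, 0.1759], [0.6147, 0.2208, 0.1759], [0.627, 0.1223, 0.1759], [0.6304, 0.0792, 0.1759]]
mid [0.6203897  0.17180816 0.1759    ] yaw 0.11575616542025427
corner est [0.56930138 0.16586782]
[[0.5616, 0.2622, 0.035], [0.5652, 0.2213, 0.035], [0.5772, 0.1214, 0.035], [0.5834, 0.0749, 0.035]]
mid [0.57186312 0.1699744  0.035     ] yaw 0.11716211691170525
corner est [0.57186312 0.1699744 ]
scene ledge end [0.5481 0.0534 0.03  ]
scene ledge end [0.5203 0.2687 0.03  ]
[[ 0.954  0.301 -0.   ]
 [ 0.301 -0.954  0.001]
 [-0.    -0.001 -1.   ]]
```

```bash
cat >> h.py <<'E'
def down(a,tilt=0):  # tool y horizontal-ish along angle a (board normal); tilt leans tool top toward +normal
    n=np.array([np.cos(a),np.sin(a),0]);Z=np.array([0,0,1.])
    z=-(np.sin(tilt)*n+np.cos(tilt)*Z);y=np.cos(tilt)*n-np.sin(tilt)*Z
    return R.from_matrix(np.c_[np.cross(y,z),y,z])
def go(o,p,Rt):
    R0=R.from_quat(o["ee_rot"]);print("turn",(R0.inv()*Rt).as_rotvec().round(3),"shift",R0.inv().apply(np.array(p)-o["position"]).round(4))
BA=-.326;B=np.array([.499,-.1355]);EA=.116;C=np.array([.5705,.168,.035])
n=np.array([np.cos(EA),np.sin(EA),0]);RX=np.cos(.35)*n-np.sin(.35)*np.array([0,0,1]);RZ=np.sin(.35)*n+np.cos(.35)*np.array([0,0,1]);RY=np.cross(RZ,RX)
E
python3 - <<'E'
from workcell import *
from h import *
go(get_obs(),[*B,.35],down(BA))
E
```

```text
turn [-0.001 -0.    -0.939] shift [ 0.435  -0.3454 -0.1189]
```

Request:
jog_arm(
  plan=[
    [[0,0,0],[0,0,-0.04],0.046],
    [[0,0,0],[0,0,-0.08],0.046],
    [[0,0,0],[0,0,-0.119],0.046],
    [[0,0,-0.1],[0.03,-0.024,-0.119],0.046],
    [[0,0,-0.2],[0.06,-0.048,-0.119],0.046],
    [[0,0,-0.3],[0.09,-0.072,-0.119],0.046],
    [[0,0,-0.4],[0.12,-0.095,-0.119],0.046],
    [[0,0,-0.5],[0.15,-0.119,-0.119],0.046],
  ],
)

```text
clock: 0.87
position: [0.2961, -0.4357, 0.3503]
ee_rot: [0.919, 0.394, -0.0, 0.0]
ft_force: [1.1, 0.1, 0.3]
grip_width: 0.54
grasp_force: 0.0
```

```bash
python3 - <<'E'
from workcell import *
from h import *
go(get_obs(),[*B,.35],down(BA))
E
```

```text
turn [ 0.     0.    -0.434] shift [ 3.574e-01 -5.980e-02  1.000e-04]
```

Request:
jog_arm(
  plan=[
    [[0,0,-0.06],[0.04,-0.007,0],0.046],
    [[0,0,-0.12],[0.08,-0.014,0],0.046],
    [[0,0,-0.18],[0.12,-0.02,0],0.046],
    [[0,0,-0.24],[0.16,-0.027,0],0.046],
    [[0,0,-0.3],[0.2,-0.034,0],0.046],
    [[0,0,-0.36],[0.24,-0.04,0],0.046],
    [[0,0,-0.4],[0.28,-0.047,0],0.046],
    [[0,0,-0.434],[0.32,-0.054,0],0.046],
  ],
)

```text
clock: 1.53
position: [0.4787, -0.1673, 0.3505]
ee_rot: [0.813, 0.582, -0.0, 0.0]
ft_force: [0.8, -0.5, 0.2]
grip_width: 0.539
grasp_force: 0.0
```

```bash
python3 - <<'E'
from workcell import *
from h import *
go(get_obs(),[*B,.26],down(BA))
E
```

```text
turn [ 0.     0.    -0.003] shift [0.0367 0.0089 0.0904]
```

Request:
jog_arm(
  plan=[
    [[0,0,0],[0.037,0.009,0.0],0.046],
    [[0,0,0],[0.037,0.009,0.03],0.046],
    [[0,0,0],[0.037,0.009,0.06],0.046],
    [[0,0,0],[0.037,0.009,0.09],0.046],
    [[0,0,0],[0.037,0.009,0.11],0.046],
    [[0,0,0],[0.037,0.009,0.13],0.046],
    [[0,0,0],[0.037,0.009,0.13],0.046],
  ],
)

```text
clock: 2.12
position: [0.4965, -0.1367, 0.2165]
ee_rot: [0.814, 0.581, -0.002, -0.002]
ft_force: [-0.3, 0.5, -0.6]
grip_width: 0.541
grasp_force: 0.0
```

```bash
python3 - <<'E'
from workcell import *
from h import *
import cv2
go(get_obs(),[*B,.137],down(BA))
a=camera("top")["img"][145:285,305:445,::-1];b=camera("scene")["img"][100:270,190:360,::-1]
cv2.imwrite("pics/g1.png",np.hstack([cv2.resize(a,(400,400)),cv2.resize(b,(400,400))]))
E
```

```text
turn [-0.006  0.    -0.005] shift [0.0019 0.0024 0.0795]
```

View pics/g1.png

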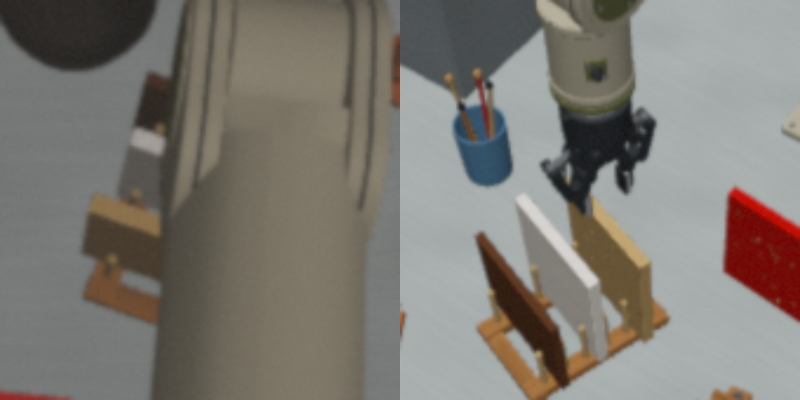

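The scene crop shows the fingers straddling the chipboard's top edge near (590,200), clear of the white board. I'll go down and grip.

Request:
jog_arm(
  plan=[
    [[0,0,0],[0.001,0.002,0.0],0.046],
    [[0,0,0],[0.001,0.002,0.025],0.046],
    [[0,0,0],[0.001,0.002,0.05],0.046],
    [[0,0,0],[0.001,0.002,0.079],0.046],
    [[0,0,0],[0.001,0.002,0.079],0.046],
    [[0,0,0],[0.001,0.002,0.079],0.03],
    [[0,0,0],[0.001,0.002,0.079],0.018],
    [[0,0,0],[0.001,0.002,0.079],0.005],
  ],
  force=45,
)

```text
clock: 2.88
position: [0.5016, -0.1369, 0.1429]
ee_rot: [0.814, 0.581, 0.001, 0.001]
ft_force: [-0.2, 0.4, 3.7]
grip_width: 0.18
grasp_force: 44.9
```

Request:
jog_arm(
  plan=[
    [[0,0,0],[0,0,0],0.0],
    [[0,0,0],[0,0,0],0.0],
    [[0,0,0],[0,0,0],0.0],
    [[0,0,0],[0,0,0],0.0],
  ],
)

```text
clock: 3.22
position: [0.5017, -0.137, 0.1429]
ee_rot: [0.814, 0.581, 0.001, 0.001]
ft_force: [-1.4, 0.9, 6.5]
grip_width: 0.18
grasp_force: 45.3
```

Request:
jog_arm(
  plan=[
    [[0,0,0],[0,0,-0.02],0.0],
    [[0,0,0],[0,0,-0.045],0.0],
    [[0,0,0],[0,0,-0.075],0.0],
    [[0,0,0],[0,0,-0.105],0.0],
    [[0,0,0],[0,0,-0.135],0.0],
    [[0,0,0],[0,0,-0.165],0.0],
    [[0,0,0],[0,0,-0.19],0.0],
    [[0,0,0],[0,0,-0.19],0.0],
  ],
)

```text
clock: 3.88
position: [0.5024, -0.1368, 0.337]
ee_rot: [0.814, 0.581, 0.002, 0.003]
ft_force: [0.0, 0.6, -1.9]
grip_width: 0.185
grasp_force: 44.5
```

```bash
python3 - <<'E'
from workcell import *
from h import *
import cv2
o=get_obs();print(o["ft_force"],o["grip_width"],o["joint_pos"].round(2))
a=camera("top")["img"];b=camera("scene")["img"]
cv2.imwrite("pics/l1.png",np.hstack([cv2.resize(a[100:340,200:440,::-1],(400,400)),cv2.resize(b[60:300,180:420,::-1],(400,400))]))
# board pose: hover above easel, board foot centre 25mm in front of the backrest, 60 mm above the ledge
d=.045+.0
go(o,C+RZ*(.170-.045+.09)-RX*.022,down(EA,.35))
E
```

```text
[ 0.02204835  0.59411256 -1.89953041] 0.1853062264601045 [ 0.72  0.1  -0.58  1.54  0.05  1.52 -0.19]
turn [ 0.352 -0.076 -0.443] shift [0.3334 0.0125 0.0925]
```

View pics/l1.png

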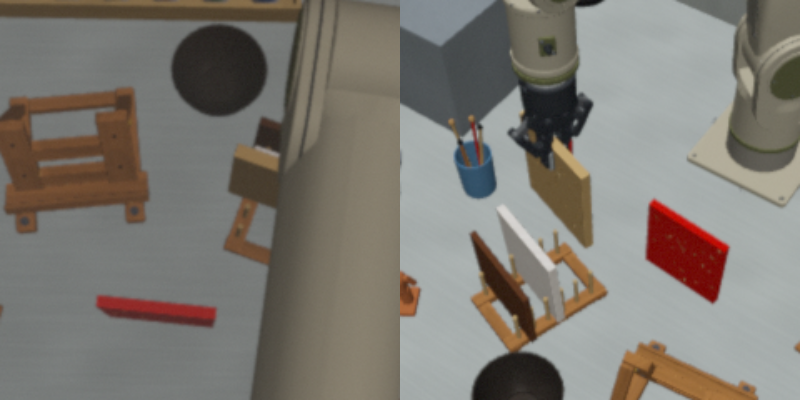

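The board hangs free of the rack, with its foot clear of the dowels, and the other boards stand still. Next I'll carry it high towards the easel, turning on the way.

Request:
jog_arm(
  plan=[
    [[0.0,0,-0.03],[0.03,0,-0.01],0.0],
    [[0.03,-0.005,-0.08],[0.07,0,-0.02],0.0],
    [[0.08,-0.015,-0.14],[0.11,0,-0.03],0.0],
    [[0.13,-0.03,-0.2],[0.15,0,-0.03],0.0],
    [[0.18,-0.04,-0.26],[0.19,0,-0.03],0.0],
    [[0.24,-0.05,-0.32],[0.23,0,-0.03],0.0],
    [[0.3,-0.065,-0.38],[0.27,0,-0.03],0.0],
    [[0.352,-0.076,-0.443],[0.3,0,-0.03],0.0],
  ],
)

```text
clock: 4.65
position: [0.598, 0.1485, 0.3577]
ee_rot: [0.653, 0.736, -0.133, -0.121]
ft_force: [1.4, -0.7, -3.4]
grip_width: 0.181
grasp_force: 44.8
```

```bash
python3 - <<'E'
from workcell import *
from h import *
o=get_obs();print(o["joint_pos"].round(2))
go(o,C+RZ*(.170-.045+.09)-RX*.022,down(EA,.35))
E
```

```text
[ 0.02  0.65 -0.63  0.86  0.24  2.06 -0.37]
turn [-0.013 -0.004  0.003] shift [0.022  0.0665 0.096 ]
```

Request:
jog_arm(
  plan=[
    [[0,0,0],[0.005,0.01,0.025],0.0],
    [[0,0,0],[0.01,0.02,0.05],0.0],
    [[0,0,0],[0.016,0.04,0.075],0.0],
    [[0,0,0],[0.022,0.066,0.1],0.0],
    [[-0.013,0,0],[0.022,0.066,0.12],0.0],
    [[-0.013,0,0],[0.022,0.066,0.13],0.0],
    [[-0.013,0,0],[0.022,0.066,0.13],0.0],
  ],
)

```text
clock: 5.23
position: [0.6101, 0.1692, 0.212]
ee_rot: [0.655, 0.735, -0.129, -0.116]
ft_force: [-0.0, -0.6, -3.2]
grip_width: 0.185
grasp_force: 46.9
```

```bash
python3 - <<'E'
from workcell import *
from h import *
import cv2
o=get_obs();print(o["joint_pos"].round(3),o["ft_force"].round(1))
go(o,C+RZ*(.170-.045+.03)-RX*.014,down(EA,.35))
a=camera("top")["img"];b=camera("scene")["img"]
cv2.imwrite("pics/p1.png",np.hstack([cv2.resize(a[120:270,160:310,::-1],(400,400)),cv2.resize(b[200:360,270:430,::-1],(400,400))]))
E
```

```text
[ 0.041  0.709 -0.623  1.085  0.257  1.779 -0.397] [-0.  -0.6 -3.2]
turn [ 0.001 -0.003 -0.001] shift [0.0033 0.0095 0.0248]
```

View pics/p1.png

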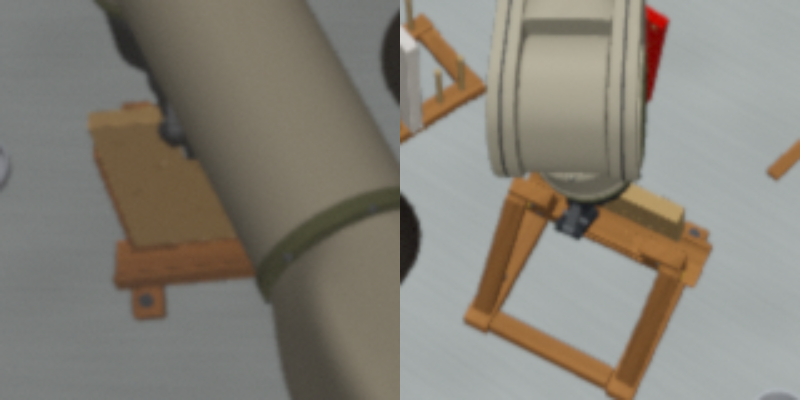

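The board is tilted in front of the backrest. In the top crop its foot's left corner is at (138,248), just above the ledge, and it runs parallel to it. Lowering into the groove in small steps.

Request:
jog_arm(
  plan=[
    [[0,0,0],[0.003,0.0095,0.008],0.0],
    [[0,0,0],[0.003,0.0095,0.016],0.0],
    [[0,0,0],[0.003,0.0095,0.025],0.0],
    [[0,0,0],[0.003,0.0095,0.03],0.0],
    [[0,0,0],[0.003,0.0095,0.035],0.0],
    [[0,0,0],[0.003,0.0095,0.04],0.0],
    [[0,0,0],[0.003,0.0095,0.04],0.0],
  ],
)

```text
clock: 5.92
position: [0.6067, 0.1721, 0.1748]
ee_rot: [0.656, 0.735, -0.126, -0.115]
ft_force: [-0.7, -0.7, -3.0]
grip_width: 0.18
grasp_force: 46.8
```

```bash
cat > st.py <<'E'
from workcell import *
from h import *
o=get_obs();d=o["position"]-C
print("rest xyz of TCP",(d@RX).round(4),(d@RY).round(4),(d@RZ).round(4),"foot z",round(d@RZ-.125,4),"F rest",[round(o["ft_force"]@v,1) for v in(RX,RY,RZ)],"tq",o["torque"].round(2),"grip",o["grasp_force"],o["grip_width"].round(3))
go(o,o["position"],down(EA,.35));print(o["joint_pos"].round(2))
E
python3 st.py
```

```text
Traceback (most recent call last):
  File "st.py", line 4, in <module>
    print("rest xyz of TCP",(d@RX).round(4),(d@RY).round(4),(d@RZ).round(4),"foot z",round(d@RZ-.125,4),"F rest",[round(o["ft_force"]@v,1) for v in(RX,RY,RZ)],"tq",o["torque"].round(2),"grip",o["grasp_force"],o["grip_width"].round(3))
                                                                                                                                                                                                                 ^^^^^^^^^^^^^^^^^^^^^
AttributeError: 'float' object has no attribute 'round'
```

```bash
sed -i 's/o\["grip_width"\].round(3)/o["grip_width"]/' st.py; python3 st.py
```

```text
rest xyz of TCP -0.0137 -0.0001 0.1439 foot z 0.0189 F rest [np.float64(0.3), np.float64(-0.6), np.float64(-3.1)] tq [ 0.06 -0.57  0.  ] grip 46.84574782848358 0.18038323680188187
turn [ 0.007 -0.004 -0.002] shift [0. 0. 0.]
[ 0.05  0.72 -0.62  1.15  0.26  1.7  -0.41]
```

Request:
jog_arm(
  plan=[
    [[0.007,-0.004,0],[0,0,0.004],0.0],
    [[0.007,-0.004,0],[0,0,0.008],0.0],
    [[0.007,-0.004,0],[0,0,0.011],0.0],
    [[0.007,-0.004,0],[0,0,0.013],0.0],
    [[0.007,-0.004,0],[0,0,0.013],0.0],
  ],
)

```text
clock: 6.33
position: [0.6026, 0.1718, 0.163]
ee_rot: [0.655, 0.735, -0.13, -0.116]
ft_force: [-1.3, -0.6, -2.9]
grip_width: 0.183
grasp_force: 46.9
```

```bash
python3 st.py
```

```text
rest xyz of TCP -0.0135 0.0001 0.1313 foot z 0.0063 F rest [np.float64(-0.3), np.float64(-0.4), np.float64(-3.2)] tq [ 0.11 -0.58 -0.02] grip 46.881378293037415 0.18288843334904123
turn [ 0.001 -0.    -0.002] shift [0. 0. 0.]
[ 0.05  0.72 -0.62  1.17  0.27  1.69 -0.41]
```

Request:
jog_arm(
  plan=[
    [[0,0,0],[0,0,0.0015],0.0],
    [[0,0,0],[0,0,0.003],0.0],
    [[0,0,0],[0,0,0.0045],0.0],
    [[0,0,0],[0,0,0.0055],0.0],
    [[0,0,0],[0,0,0.0055],0.0],
  ],
)

```text
clock: 6.75
position: [0.6009, 0.1716, 0.158]
ee_rot: [0.655, 0.735, -0.13, -0.115]
ft_force: [-0.6, -0.5, -2.4]
grip_width: 0.183
grasp_force: 46.9
```

```bash
python3 st.py
```

```text
rest xyz of TCP -0.0134 0.0001 0.1261 foot z 0.0011 F rest [np.float64(0.3), np.float64(-0.4), np.float64(-2.5)] tq [ 0.05 -0.57  0.01] grip 46.929895877838135 0.1828509337915428
turn [ 0.001 -0.    -0.002] shift [0. 0. 0.]
[ 0.05  0.72 -0.62  1.18  0.27  1.68 -0.41]
```

Request:
jog_arm(
  plan=[
    [[0,0,0],[0,0,0.001],0.0],
    [[0,0,0],[0,0,0.002],0.0],
    [[0,0,0],[0,0,0.003],0.0],
    [[0,0,0],[0,0,0.003],0.0],
  ],
)

```text
clock: 7.08
position: [0.6006, 0.1715, 0.1569]
ee_rot: [0.656, 0.735, -0.129, -0.115]
ft_force: [0.5, -1.9, 6.1]
grip_width: 0.18
grasp_force: 48.1
```

```bash
python3 st.py
```

```text
rest xyz of TCP -0.0133 0.0 0.1249 foot z -0.0001 F rest [np.float64(-1.9), np.float64(-1.9), np.float64(5.8)] tq [-0.17 -0.09  0.09] grip 48.11981678009033 0.17968886384547786
turn [ 0.003 -0.001 -0.002] shift [0. 0. 0.]
[ 0.05  0.72 -0.62  1.19  0.27  1.67 -0.41]
```

It touches the ledge at exactly the expected height. Now towards the backrest.

Request:
jog_arm(
  plan=[
    [[0,0,0],[0,0,-0.001],0.0],
    [[0,0,0],[0,0.001,-0.0015],0.0],
    [[0,0,0],[0,0.002,-0.0015],0.0],
    [[0,0,0],[0,0.003,-0.0015],0.0],
    [[0,0,0],[0,0.004,-0.0015],0.0],
    [[0,0,0],[0,0.004,-0.0015],0.0],
  ],
)

```text
clock: 7.58
position: [0.6044, 0.1721, 0.1555]
ee_rot: [0.656, 0.735, -0.13, -0.115]
ft_force: [0.2, -0.5, 0.5]
grip_width: 0.181
grasp_force: 47.4
```

```bash
python3 st.py
```

```text
rest xyz of TCP -0.0092 0.0002 0.1249 foot z -0.0001 F rest [np.float64(-0.0), np.float64(-0.5), np.float64(0.6)] tq [ 0.15 -0.27  0.01] grip 47.375434041023254 0.18132819825644197
turn [ 0.001 -0.    -0.002] shift [0. 0. 0.]
[ 0.05  0.73 -0.62  1.17  0.27  1.68 -0.41]
```

Request:
jog_arm(
  plan=[
    [[0,0,0],[0,0.0005,0],0.0],
    [[0,0,0],[0,0.001,0],0.0],
    [[0,0,0],[0,0.0015,0],0.0],
    [[0,0,0],[0,0.0015,0],0.0],
  ],
)

```text
clock: 7.92
position: [0.6049, 0.1722, 0.1553]
ee_rot: [0.655, 0.735, -0.13, -0.116]
ft_force: [-6.1, -1.8, 4.3]
grip_width: 0.181
grasp_force: 47.5
```

```bash
python3 st.py
```

```text
rest xyz of TCP -0.0087 0.0002 0.1249 foot z -0.0001 F rest [np.float64(-7.3), np.float64(-1.1), np.float64(1.9)] tq [-0.16  0.93  0.04] grip 47.523701190948486 0.18064482939485071
turn [-0.001  0.    -0.001] shift [0. 0. 0.]
[ 0.05  0.74 -0.62  1.17  0.27  1.68 -0.41]
```

It bears on the backrest with about 7 N. I'll open a little so the board settles by itself, then push with the front finger.

Request:
jog_arm(
  plan=[
    [[0,0,0],[0,-0.001,0],0.0],
    [[0,0,0],[0,-0.001,0],0.02],
    [[0,0,0],[0,-0.001,0],0.024],
    [[0,0,0],[0,-0.001,0],0.026],
    [[0,0,0],[0,-0.001,0],0.026],
    [[0,0,0],[0,-0.001,0],0.026],
  ],
)

```text
clock: 8.42
position: [0.6048, 0.1721, 0.1552]
ee_rot: [0.655, 0.735, -0.13, -0.115]
ft_force: [-0.4, 0.2, -0.0]
grip_width: 0.31
grasp_force: 0.0
```

```bash
python3 st.py
```

```text
rest xyz of TCP -0.0088 0.0001 0.1248 foot z -0.0002 F rest [np.float64(-0.4), np.float64(0.3), np.float64(-0.2)] tq [-0.02 -0.33 -0.04] grip 0.0 0.3098605691921954
turn [ 0.001 -0.    -0.002] shift [0. 0. 0.]
[ 0.05  0.73 -0.62  1.17  0.27  1.68 -0.41]
```

Request:
jog_arm(
  plan=[
    [[0,0,0],[0,0.001,0],0.026],
    [[0,0,0],[0,0.002,0],0.026],
    [[0,0,0],[0,0.003,0],0.026],
    [[0,0,0],[0,0.004,0],0.026],
    [[0,0,0],[0,0.0045,0],0.026],
    [[0,0,0],[0,0.005,0],0.026],
    [[0,0,0],[0,0.005,0],0.026],
  ],
)

```text
clock: 9.0
position: [0.6094, 0.1727, 0.1535]
ee_rot: [0.655, 0.735, -0.13, -0.115]
ft_force: [0.6, 0.7, -0.3]
grip_width: 0.305
grasp_force: 0.0
```

```bash
python3 st.py
```

```text
rest xyz of TCP -0.0038 0.0001 0.1248 foot z -0.0002 F rest [np.float64(0.8), np.float64(0.6), np.float64(-0.0)] tq [ 0.02 -0.33 -0.01] grip 0.0 0.3051464416759907
turn [ 0.001 -0.    -0.002] shift [0. 0. 0.]
[ 0.04  0.74 -0.62  1.16  0.27  1.68 -0.41]
```

Request:
jog_arm(
  plan=[
    [[0,0,0],[0,0.0005,0],0.026],
    [[0,0,0],[0,0.001,0],0.026],
    [[0,0,0],[0,0.0013,0],0.026],
    [[0,0,0],[0,0.0013,0],0.026],
  ],
)

```text
clock: 9.33
position: [0.6095, 0.1727, 0.1535]
ee_rot: [0.655, 0.735, -0.131, -0.116]
ft_force: [-7.2, -2.1, 3.7]
grip_width: 0.301
grasp_force: 4.0
```

```bash
python3 st.py
```

```text
rest xyz of TCP -0.0037 0.0001 0.1248 foot z -0.0002 F rest [np.float64(-8.2), np.float64(-1.2), np.float64(1.0)] tq [-0.33  1.13  0.08] grip 4.018473923206329 0.30101915883720165
turn [-0.001  0.    -0.001] shift [0. 0. 0.]
[ 0.04  0.75 -0.62  1.15  0.27  1.68 -0.41]
```

Request:
jog_arm(
  plan=[
    [[0,0,0],[0,0.0002,0],0.026],
    [[0,0,0],[0,0.0002,0],0.026],
    [[0,0,0],[0,0.0002,0],0.026],
    [[0,0,0],[0,0.0002,0],0.026],
    [[0,0,0],[0,0.0002,0],0.026],
    [[0,0,0],[0,0.0002,0],0.026],
  ],
)

```text
clock: 9.83
position: [0.6096, 0.1727, 0.1535]
ee_rot: [0.655, 0.735, -0.131, -0.116]
ft_force: [-7.2, -2.2, 4.9]
grip_width: 0.306
grasp_force: 4.6
```

```bash
python3 st.py; python3 - <<'E'
from h import *
from workcell import *
import cv2
a=camera("top")["img"];b=camera("scene")["img"]
cv2.imwrite("pics/f1.png",np.hstack([cv2.resize(a[120:270,160:310,::-1],(400,400)),cv2.resize(b[200:360,270:430,::-1],(400,400))]))
E
python3 st.py
```

```text
rest xyz of TCP -0.0037 0.0002 0.1248 foot z -0.0002 F rest [np.float64(-8.7), np.float64(-1.3), np.float64(2.0)] tq [-0.47  1.36  0.1 ] grip 4.6175287663936615 0.3056096954577577
turn [-0.002  0.    -0.001] shift [0. 0. 0.]
[ 0.04  0.75 -0.62  1.15  0.27  1.68 -0.41]
rest xyz of TCP -0.0037 0.0001 0.1248 foot z -0.0002 F rest [np.float64(-10.4), np.float64(-1.1), np.float64(2.0)] tq [-0.35  1.33  0.07] grip 4.616522938013077 0.3060853370410446
turn [-0.002  0.    -0.001] shift [0. 0. 0.]
[ 0.04  0.75 -0.62  1.15  0.27  1.68 -0.41]
```

View pics/f1.png

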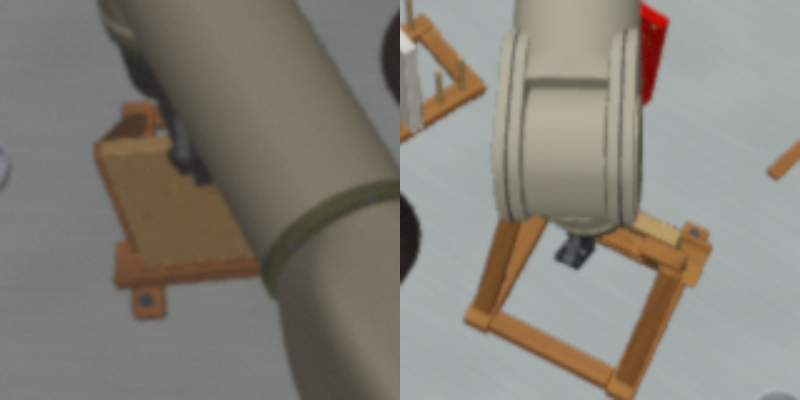

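The board is seated in the groove and lies flat. In the top crop its foot's left corner is at (140,262) on the ledge, and its top edge at (100,150) is level with the upright. The wrist reads about 9–10 N and steady, which matches 2 × 4.6 N on the pads. Handing in.

```bash
python3 -c "
from workcell import *
print(hand_in())"; python3 st.py
```

```text
the job is handed in; nothing more can be done
None
the job is handed in; nothing more can be done
```

I handed the job in with the chipboard board standing centred on the easel ledge, flat against the backrest, and the front finger still pressing it with about 9–10 N; the hand-in gave no verdict.

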